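# Hold the probe rod centred in the test box guide

## Task

Press the spring plunger of the start unit down to its stop and let it come up again. Then take the long slim probe rod out of the rack by its round head and lower it, upright, through the guide bush on the roof of the test box without touching the box or the bore, until its tip is about 60 mm below the bush's mouth. Finish still holding it there, centred in the bore and hanging free, and leave the other things on the bench where they stand.

Things in the scene. Friction and masses are not known exactly. Their poses are not given: they have to be found in the camera images.
- testbox: Small anechoic test box, grey lacquered wood with a glass sliding door (shut, not used) on its front (-x of its own axes); fixed; 240 (x) x 280 (y) x 140 mm high. Origin: centre of its underside, on the bench; z up. On its flat roof stands one round aluminium guide bush, 48 mm outside diameter, 20 mm high, 35 mm to the front (-x) and 55 mm to +y of the box's centre.
- guide_mouth (a point): Centre of the upper mouth of the guide bush, 160 mm above the bench, on the bore's axis (z up). The bore is a plain upright hole of 28 mm diameter, 32 mm deep through bush and roof; below it the box is hollow and free for another 100 mm.
- rack: Pale wooden rod rack, a block of 60 (x) x 150 (y) x 50 mm high, fixed. Origin: centre of its underside. Two upright sockets of 12.5 mm diameter, 40 mm deep, at y = +45 and -45 mm of its own axes; one holds the probe rod, the other the short pin. Rack and start unit may change sides of the bench.
- probe: Probe rod, the long one, standing upright and loose in a rack socket: a steel stem of 10 mm diameter and 100 mm length below a round aluminium head of 18 mm diameter and 40 mm length; 140 mm overall, about 70 g. Origin: centre of the stem's lower end (the tip), 10 mm above the bench while in the rack; own z runs up along the rod to the head. The middle of the head is 120 mm above the tip.
- start_unit: Start unit, fixed grey plastic box of 100 (x) x 90 (y) x 45 mm high with a spring plunger in the middle of its top. Origin: centre of its underside.
- plunger_top (a point): Centre of the top face of the plunger's black round head (32 mm diameter, 10 mm thick); 75 mm above the bench when up. Moves with the plunger.
- plunger (a joint): Plunger travel in m: 0 when up, 0.012 at its stop (straight down). The spring pushes back about 2 N at the start and 5 N at the stop, and brings it up again when let go.
- short_pin: Bystander: short pin in the other rack socket, 10 mm stem with a flat disc head of 32 mm diameter and 14 mm thickness; 69 mm overall, its top 79 mm above the bench. Origin: lower end of the stem.
- basket: Bystander: blue woofer basket lying on its round magnet, rim 160 mm across, 72 mm high. Origin: centre of the underside.
- plug_pair: Bystander: joined pair of nickel banana plugs lying flat, about 65 x 36 x 14 mm. Origin: underside near the middle.
- coil_former: Bystander: open brass tube standing on end, 44 mm diameter, 45 mm high. Origin: centre of the underside.
- screwdriver: Bystander: grey-handled screwdriver lying flat, about 140 mm long, along its own x. Origin: near its middle, on the bench.
- parts_tray: Bystander: clear open parts tray, 80 x 100 x 30 mm. Origin: centre of the underside.
- magnet_ring: Bystander: dark ring magnet lying flat, 72 mm across, 14 mm high. Origin: centre of the underside.
Mind the look-alikes: they are no part of the job. Leave any orange or pink look-alike of the probe alone.

How it is judged (in metres and radians):
On the way, in this order (a step that is already met when the one before it is completed fails the run):
1. the plunger is pressed down to its stop (value of joint plunger above 0.0108 m), for 0.1 s.
2. the plunger has come up, and the probe rod, held by the fingers, is above the guide's mouth (value of joint plunger below 0.003 m and z of probe in the frame of guide_mouth above 0.001 m and horizontal distance between probe and guide_mouth below 0.014 m and contact force between the fingers and probe above 0.5 N), for 0.05 s.
At the end, for the whole second after the job is handed in: The fingers still hold the probe rod (over 0.5 N), at rest (under 10 mm/s), its tip 50 to 70 mm below the guide's mouth and within 5 mm of the bore's axis, upright within 0.07 rad, touching nothing of the test box; the plunger is up (under 3 mm) (z of probe in the frame of guide_mouth between -0.07 and -0.05 m and horizontal distance between probe and guide_mouth below 0.005 m and angle between probe's own z axis and vertical below 0.07 rad and contact force between the fingers and probe above 0.5 N and contact force between probe and testbox below 0.1 N and linear speed of probe below 0.01 m/s and value of joint plunger below 0.003 m); the arm keeps its last pose, push and grip.
It fails at once if the probe rod touches the test box or its guide bore (contact force between probe and testbox above 0.2 N).
It fails at once if the short pin is shifted by more than 20 mm or another bystander by more than 30 mm (distance of short_pin from where it was at the start of the episode above 0.02 m or distance of any of basket, plug_pair, coil_former, screwdriver, parts_tray, magnet_ring from where it was at the start of the episode above 0.03 m).
It also fails if it takes over 70 s, if anything falls off the work surface, if the arm or the gripper's body presses on something with over 40 N, if the wrist force passes 120 N, or if a joint passes its speed limit or range.

## Robot

A 7-joint arm with a two-finger parallel gripper is mounted at the origin on the work surface. World frame = base frame: x ahead of the robot, y to its left, z up, the work surface at z = 0. Lengths are in mm, angles in rad, forces in N, time in s.
With the tool pointing down it reaches from about 400 to 900 mm from the base axis. Payload 5.5 kg.
Tool frame: the origin (TCP) lies on the centre line of the jaws, within the pads' length; the fingertips stand 19 mm ahead of it and the grasp point (between the pads) is the TCP; z points along the fingers, x is the direction in which the jaws open and shut, and the axes are right-handed (so a half turn about z gives the same grasp; the last joint's range is limited). The gripper opens to 92 mm and grips with 3 to 60 N. Pads are 19 mm wide; open, the fingers measure 130 mm over their backs; the gripper's body (75 mm by 190 mm) begins 47 mm behind the grasp point.
Start: joints at [-1.072, 0.501, -0.427, 1.55, 0.221, 1.138, -0.21], TCP at [151.815, 632.022, 245.729] pointing down, gripper open.
Joint ranges: [-2.88, 2.88], [-0.31, 2.03], [-1.54, 1.56], [0.2, 2.42], [-1.41, 4.55], [0.19, 2.02], [-2.57, 2.57]. Speed limits (rad/s): [2.57, 2.57, 3.14, 3.14, 3.14, 3.14, 3.14].

## Interface

Orientations are given as [roll, pitch, yaw] about the fixed x, y, z axes, in that order (R = Rz(yaw) Ry(pitch) Rx(roll)).
In Python, from plant import robot gives the robot as it stands.
- The arm moves only by the shell command python3 -m inch 'ROWS'. ROWS is JSON, one flat list of numbers, 7 for each row, row after row: the shift along the tool's x, y, z in m, then the turn, a rotation vector about the tool's x, y, z in degrees, then the closure, from -1 (fully open) to 1 (shut), so that 0 is half open. In form: [dx, dy, dz, rx, ry, rz, fingers, dx, dy, dz, rx, ry, rz, fingers, ...]. A call has 1 to 8 rows; each row is the pose to reach, as a shift and turn from the pose commanded when the call began, along the tool's axes at that moment; what a row does not reach only later rows make up. A row lasts 1/12 s, in which the tool goes at most 41.7 mm and 7.16 degrees, less where a joint would pass 70% of its speed; a pose out of reach is approached as far as the arm can. A call with a gripper value outside its range is refused whole. The fingers move at their own pace and stop on an object; the grip force is fixed at half the most. Time passes only in rows, so rows that repeat a pose let the fingers close. It gives the time, the measured TCP pose, the force and the opening at its end, in the units of the state.
- robot.state(): the state, without advancing time (a new reading comes with each control period).
- robot.read_camera(name): name is "scene" or "top" or "wrist"; returns the picture (400x640x3 uint8, red, green, blue); there is no depth.
- robot.camera_params(name): a dict with "mtx" (3x3 intrinsics, pixels), "cam_to_world" (4x4, takes a point from camera to world coordinates). Camera axes: x right, y up, looking along -z (the intrinsics and any distortion apply to the point x, -y, -z); pixel columns grow to the right and rows downward; lengths in mm; the calibration is good to about 2 mm. A picture is of the moment at which its call begins: read the wrist's pose just before it. camera_params takes no time and is no camera call; for the wrist camera it gives the pose at the moment of the call.
- robot.hand_in(): hands the job in, once; it reports no verdict.
The state is a dict: "t": time; "joint_positions": joint angles; "qd": joint speeds; "joint_efforts": joint torques, N m; "eef_pos": TCP position; "ee_rot": TCP orientation; "force": force on the tool from outside, world axes, zero at the start; "torque": the same for the moment, N m; "width": opening from 0.0 (shut) to 1.0 (fully open).
Only numpy, scipy, OpenCV 4.12 (cv2) and the standard library are available. Lean on these libraries where they do the work, as an engineer would, in place of code of your own. Each camera call takes 0.05 s, during which the arm holds its last target.

## Working session

There is one attempt and no reset: what is moved stays moved. The work goes in short steps, Python scripts to look and compute and a shell command to move; the robot and the scene stay as the last step left them, time stands still between calls to the robot, and variables do not carry over. Pictures are saved under pics/ and viewed, and the job is handed in when it is done.

```bash
mkdir -p pics; ls; python3 - <<'E'
from plant import robot
import cv2,numpy as np
s=robot.state();print(s)
for n in ["scene","top","wrist"]:
    p=robot.camera_params(n);print(n,np.round(p["mtx"],1).tolist(),np.round(p["cam_to_world"],3).tolist(),[k for k in p])
    im=robot.read_camera(n);cv2.imwrite(f"pics/{n}0.png",im[:,:,::-1])
E
```

```text
pics
{'t': 0.0, 'joint_positions': array([-1.07181413,  0.50183851, -0.42683214,  1.5514516 ,  0.22082356,
        1.13829674, -0.21033011]), 'qd': array([-1.91151551e-05, -5.97755356e-04,  9.40454147e-04,  6.56741446e-04,
       -1.15873665e-04, -3.27033711e-04, -1.23363289e-03]), 'joint_efforts': array([-7.71072500e-04, -5.66594732e+01, -5.81595451e+00, -2.79099816e+01,
       -6.85712323e-02,  3.11685540e-02,  1.92104530e-04]), 'eef_pos': array([151.71373279, 631.36448017, 244.68712842]), 'ee_rot': array([-3.14153041e+00,  1.92692932e-03,  1.33508505e+00]), 'force': array([-1.34074606, -0.12721424, -0.58012592]), 'torque': array([0.00859616, 0.04503166, 0.01588716]), 'width': 0.9988304831335046}
scene [[384.4, 0.0, 313.2], [0.0, 384.4, 199.8], [0.0, 0.0, 1.0]] [[0.797, -0.384, 0.467, 988.52], [0.604, 0.519, -0.605, -635.651], [-0.01, 0.764, 0.645, 767.79], [0.0, 0.0, 0.0, 1.0]] ['mtx', 'cam_to_world']
top [[396.7, 0.0, 313.9], [0.0, 396.7, 198.6], [0.0, 0.0, 1.0]] [[0.008, 0.984, -0.178, 341.535], [-1.0, 0.004, -0.019, -39.418], [-0.018, 0.178, 0.984, 1216.434], [0.0, 0.0, 0.0, 1.0]] ['mtx', 'cam_to_world']
wrist [[340.0, 0.0, 317.7], [0.0, 340.0, 198.9], [0.0, 0.0, 1.0]] [[0.234, -0.939, -0.251, 82.974], [0.972, 0.225, 0.062, 648.071], [-0.001, -0.258, 0.966, 384.387], [0.0, 0.0, 0.0, 1.0]] ['mtx', 'cam_to_world']
```

View pics/scene0.png

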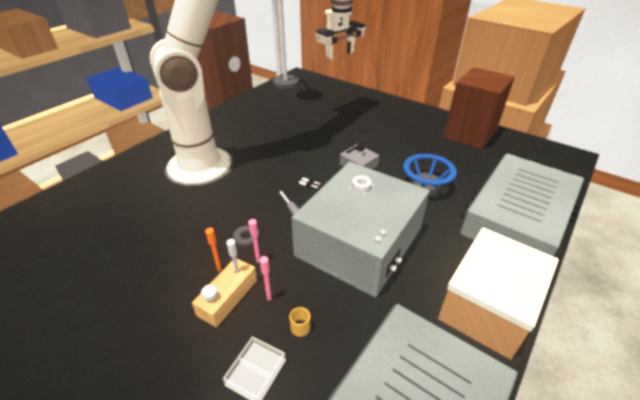

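View pics/top0.png

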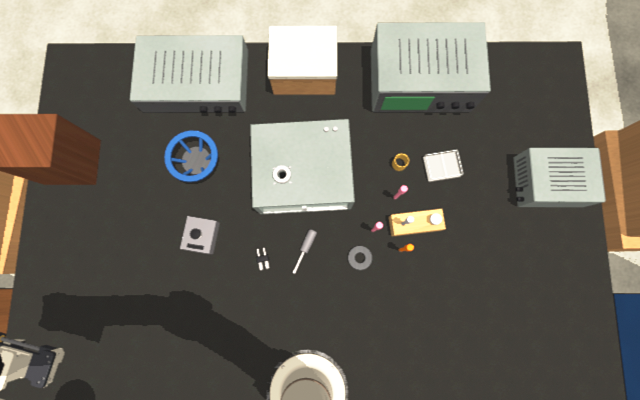

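View pics/wrist0.png

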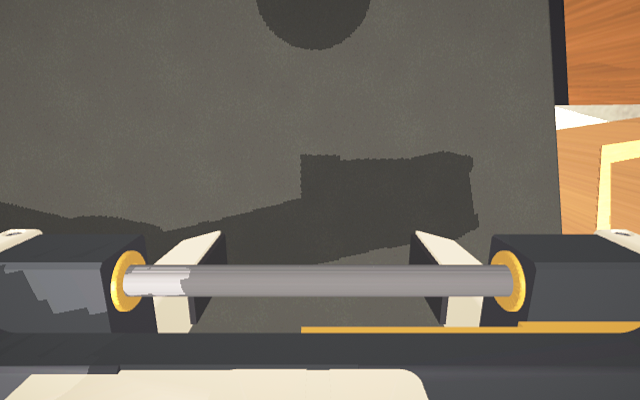

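Top view: the start unit is at about (198,235), the bush at (282,174), the rack at (418,222) with the grey probe head near (407,219), and the pin near (435,218). There are pink and orange look-alikes around the rack. Next I zoom in and mask.

```bash
cat > h.py <<'E'
from plant import robot
import cv2,numpy as np
from scipy.spatial.transform import Rotation as R
def ray(n,u,v,P=None):
    P=P or robot.camera_params(n);K=np.array(P["mtx"]);T=np.array(P["cam_to_world"])
    d=np.array([(u-K[0,2])/K[0,0],-(v-K[1,2])/K[1,1],-1.]);return T[:3,3],T[:3,:3]@d
def plane(n,u,v,z,P=None):
    o,d=ray(n,u,v,P);return o+d*(z-o[2])/d[2]
def proj(n,p,P=None):
    P=P or robot.camera_params(n);K=np.array(P["mtx"]);T=np.array(P["cam_to_world"])
    c=T[:3,:3].T@(np.asarray(p,float)-T[:3,3]);c=np.array([c[0],-c[1],-c[2]]);q=K@c;return q[:2]/q[2]
def two(a,b):
    (o1,d1),(o2,d2)=a,b
    A=np.stack([d1,-d2],1);s=np.linalg.lstsq(A,o2-o1,rcond=None)[0]
    p,q=o1+s[0]*d1,o2+s[1]*d2;return (p+q)/2,np.linalg.norm(p-q)
E
python3 - <<'E'
import cv2
t=cv2.imread('pics/top0.png');s=cv2.imread('pics/scene0.png')
def c(im,x,y,w,h,k):return cv2.resize(im[y:y+h,x:x+w],None,fx=k,fy=k,interpolation=cv2.INTER_NEAREST)
cv2.imwrite('pics/c1.png',c(t,350,170,110,100,6))
cv2.imwrite('pics/c2.png',c(t,170,150,130,110,6))
cv2.imwrite('pics/c3.png',c(s,180,130,220,200,3))
E
```

```text
(no output)
```

View pics/c1.png

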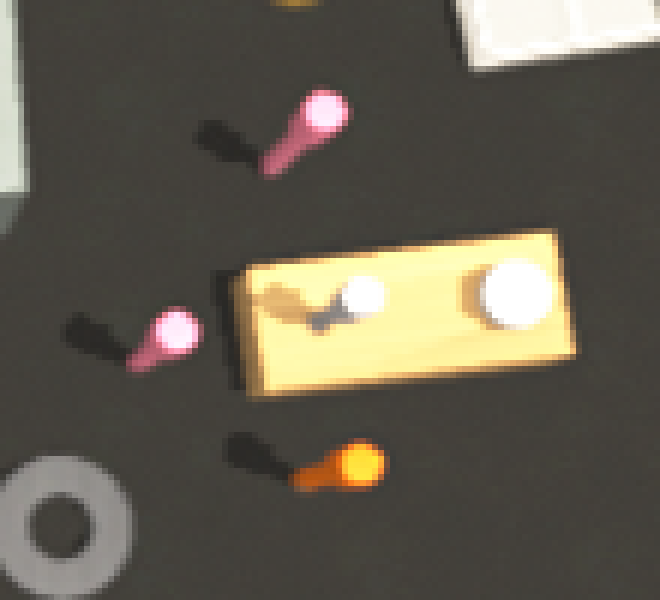

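View pics/c2.png

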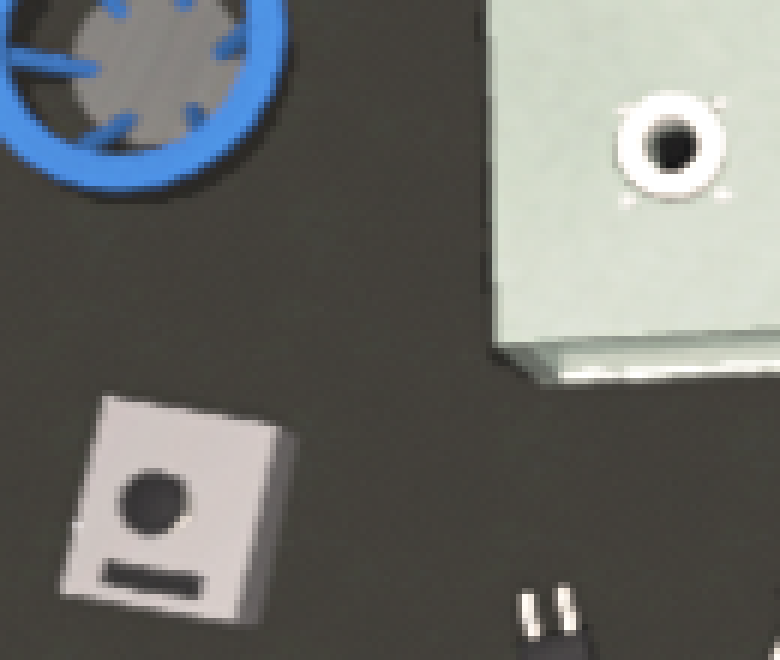

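View pics/c3.png

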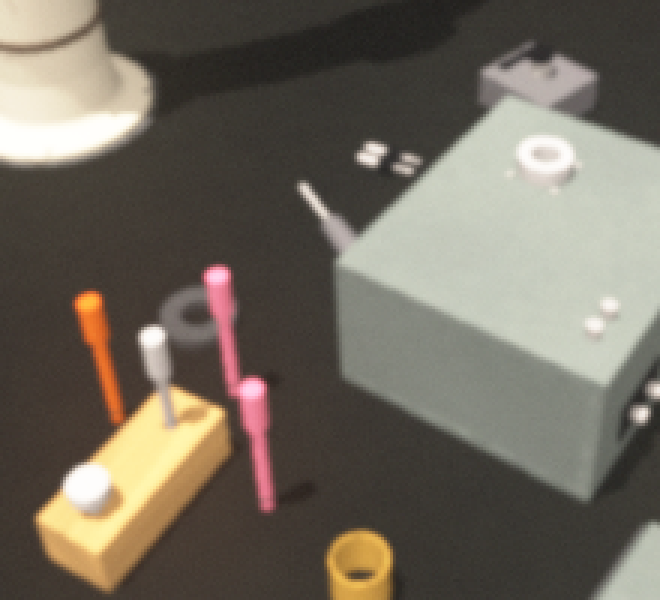

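The crops show:
- Probe head: grey, at crop (362,296), in the +y socket of the rack.
- Lookalikes: pink at (325,112) and (178,332), orange at (362,465).
- Plunger head: crop (154,502).
- Bush: crop (670,144).

Next I compute the positions and check them against the scene view.

```bash
python3 - <<'E'
from h import *
t=cv2.imread('pics/top0.png');s=cv2.imread('pics/scene0.png')
def blob(im,mask,x,y,w,h):
    m=np.zeros(mask.shape,np.uint8);m[y:y+h,x:x+w]=mask[y:y+h,x:x+w]
    n,l,st,c=cv2.connectedComponentsWithStats(m.astype(np.uint8));k=1+np.argmax(st[1:,4]);
    cs,_=cv2.findContours((l==k).astype(np.uint8),cv2.RETR_EXTERNAL,cv2.CHAIN_APPROX_NONE)
    return c[k],st[k],cv2.minEnclosingCircle(cs[0])
hsv=cv2.cvtColor(t,cv2.COLOR_BGR2HSV)
white=((hsv[...,1]<40)&(hsv[...,2]>225)).astype(np.uint8)
hd=blob(t,white,402,212,14,14);print('head',hd,plane('top',*hd[2][0],150))
pn=blob(t,white,427,210,18,18);print('pin',pn,plane('top',*pn[2][0],79))
g=cv2.cvtColor(t,cv2.COLOR_BGR2GRAY)
dk=(g<110).astype(np.uint8)
pl=blob(t,dk,186,226,19,14);print('plunger',pl,plane('top',*pl[0],75))
bs=blob(t,(g>240).astype(np.uint8),268,160,28,26);print('bush',bs,plane('top',*bs[2][0],160))
for nm,c,zs in [('head',hd[2][0],150),('pin',pn[2][0],79),('plg',pl[0],75),('bush',bs[2][0],160)]:
    p=plane('top',*c,zs);print(nm,np.round(p,1),'scene px',np.round(proj('scene',p),1))
# look-alikes
for nm,c in [('pinkA',(403.7,188.2)),('pinkB',(379.2,224.8)),('orange',(409.8,247)),]:
    print(nm,np.round(plane('top',*c,150),1))
# boxes
for nm,c,z in [('su c1',(187,216),45),('su',(216,221),45),('su',(180,248.5),45),('su',(209.5,253.5),45),('box',(250,125),140),('box',(351,120),140),('box',(354,205),140),('box',(253,208),140),
 ('rk',(391.5,214.5),50),('rk',(442.5,208.5),50),('rk',(445.5,228.5),50),('rk',(394,235.5),50)]:
    print(nm,np.round(plane('top',*c,z)[:2],1))
E
```

```text
head (array([410.14634146, 218.85365854]), array([407, 216,   7,   7,  41], dtype=int32), ((410.29998779296875, 218.6999969482422), 3.546940803527832)) [ 480.48901821 -278.63889721  150.        ]
pin (array([435.87850467, 218.41121495]), array([430, 213,  12,  12, 107], dtype=int32), ((435.8333435058594, 218.27777099609375), 5.840037822723389)) [ 491.35806209 -367.62967128   79.        ]
plunger (array([195.09090909, 233.42045455]), array([190, 229,  11,  10,  88], dtype=int32), ((195.25, 233.625), 5.427173614501953)) [443.97370426 326.3553308   75.        ]
bush (array([281.09433962, 173.3081761 ]), array([273, 165,  18,  17, 159], dtype=int32), ((281.0401611328125, 172.61679077148438), 9.271474838256836)) [604.61464943  72.2233794  160.        ]
head [ 480.5 -278.6  150. ] scene px [230.7 241.1]
pin [ 491.4 -367.6   79. ] scene px [209.  289.7]
plg [444.  326.4  75. ] scene px [359.5 146.2]
bush [604.6  72.2 160. ] scene px [362.4 180.4]
pinkA [ 564.4 -263.6  150. ]
pinkB [ 463.5 -194.7  150. ]
orange [ 404.6 -274.6  150. ]
su c1 [498.7 363.6]
su [484.1 275.5]
su [401.9 378. ]
su [387.8 289.7]
box [749.5 166.5]
box [ 764.7 -122.3]
box [ 518.8 -128.3]
box [509.1 149.4]
rk [ 505.7 -246.2]
rk [ 524.4 -397. ]
rk [ 465.1 -402.8]
rk [ 443.7 -251.8]
```

Checks hold: head to pin is 89.7 mm (should be 90), and the start unit's corner centre agrees with the plunger. Next I move above the plunger, with the fingers closing.

```bash
cat >> h.py <<'E'
def shift(x,y,z,yawdeg=None):
    s=robot.state();r=R.from_euler('xyz',s['ee_rot']);d=r.inv().apply(np.array([x,y,z])-s['eef_pos'])/1000
    out=[d]
    if yawdeg is not None:
        t=R.from_euler('xyz',[np.pi,0,np.radians(yawdeg)]);out.append((r.inv()*t).as_rotvec(degrees=True))
    else: out.append(None)
    print('t',s['t'],'pos',s['eef_pos'].round(1),'rpy',np.degrees(s['ee_rot']).round(2),'F',s['force'].round(1),'w',round(s['width'],3))
    print('shift',np.round(out[0],4),'turn',None if out[1] is None else out[1].round(2),'dist',np.linalg.norm(d).round(3))
E
python3 -c "
from h import *
shift(444,326,170,60)"
```

```text
t 0.15 pos [151.7 631.5 244.9] rpy [-1.80e+02  9.00e-02  7.65e+01] F [-1.  -0.3 -0.4] w 1.002
shift [-0.2287  0.3555  0.0752] turn [1.00e-02 9.00e-02 1.65e+01] dist 0.429
```

```bash
python3 -m inch '[-0.229,0.355,0.075,0,0,16.5,1,-0.229,0.355,0.075,0,0,16.5,1,-0.229,0.355,0.075,0,0,16.5,1,-0.229,0.355,0.075,0,0,16.5,1,-0.229,0.355,0.075,0,0,16.5,1,-0.229,0.355,0.075,0,0,16.5,1,-0.229,0.355,0.075,0,0,16.5,1,-0.229,0.355,0.075,0,0,16.5,1]'; python3 -c "
from h import *
shift(444,326,170,60)"
```

```text
t: 0.82
eef_pos: [379.4, 392.8, 187.1]
ee_rot: [3.142, 0.0, 1.047]
force: [0.4, 0.5, 0.2]
width: 0.464
t 0.8167 pos [379.4 392.8 187.1] rpy [180.   0.  60.] F [0.4 0.5 0.2] w 0.464
shift [-0.0256  0.0894  0.0171] turn [0. 0. 0.] dist 0.095
```

```bash
python3 -m inch '[-0.02,0.07,0.013,0,0,0,1,-0.02,0.07,0.013,0,0,0,1,-0.02,0.07,0.013,0,0,0,1,-0.02,0.07,0.013,0,0,0,1,-0.02,0.07,0.013,0,0,0,1,-0.02,0.07,0.013,0,0,0,1]'; python3 -c "
from h import *
shift(444,326,170,60)
P=robot.camera_params('wrist');im=robot.read_camera('wrist');cv2.imwrite('pics/w1.png',im[:,:,::-1])
print(proj('wrist',[444,326.4,75],P))
np.save('w1.npy',P['cam_to_world'])
im=robot.read_camera('scene');cv2.imwrite('pics/s1.png',cv2.resize(im[60:220,240:480,::-1],None,fx=3,fy=3))"
```

```text
t: 1.32
eef_pos: [427.7, 343.9, 174.6]
ee_rot: [-3.141, -0.001, 1.05]
force: [-0.1, 0.3, -0.0]
width: 0.035
t 1.3167 pos [427.7 343.9 174.6] rpy [-1.7995e+02 -3.0000e-02  6.0140e+01] F [-0.1  0.3 -0. ] w 0.035
shift [-0.0075  0.023   0.0046] turn [-0.05 -0.03  0.14] dist 0.025
[308.68577174 237.00931944]
```

View pics/w1.png

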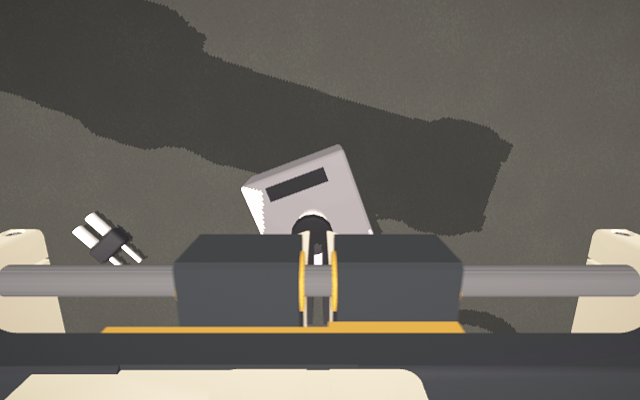

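View pics/s1.png

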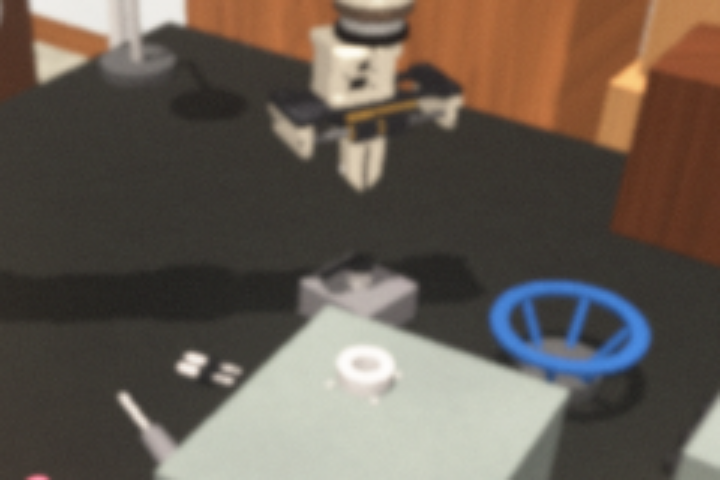

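The wrist view shows the plunger head (310,225) just ahead of the shut fingers, and the predicted spot (309,237) fits. The next move centres over it and goes down to 6 mm above.

```bash
python3 -m inch '[-0.0075,0.023,0.03,0,0,0,1,-0.0075,0.023,0.06,0,0,0,1,-0.0075,0.023,0.074,0,0,0,1,-0.0075,0.023,0.074,0,0,0,1,-0.0075,0.023,0.074,0,0,0,1,-0.0075,0.023,0.074,0,0,0,1]'; python3 -c "
from h import *
shift(444,326,82,60)
im=robot.read_camera('scene');cv2.imwrite('pics/s2.png',cv2.resize(im[80:200,260:440,::-1],None,fx=4,fy=4))"
```

```text
t: 1.92
eef_pos: [445.2, 325.8, 101.6]
ee_rot: [3.141, -0.002, 1.049]
force: [0.3, 0.7, 0.1]
width: 0.007
t 1.9167 pos [445.2 325.8 101.6] rpy [ 1.7999e+02 -1.0000e-01  6.0090e+01] F [0.3 0.7 0.1] w 0.007
shift [-0.0005 -0.0012  0.0196] turn [ 0.01 -0.1   0.09] dist 0.02
```

View pics/s2.png

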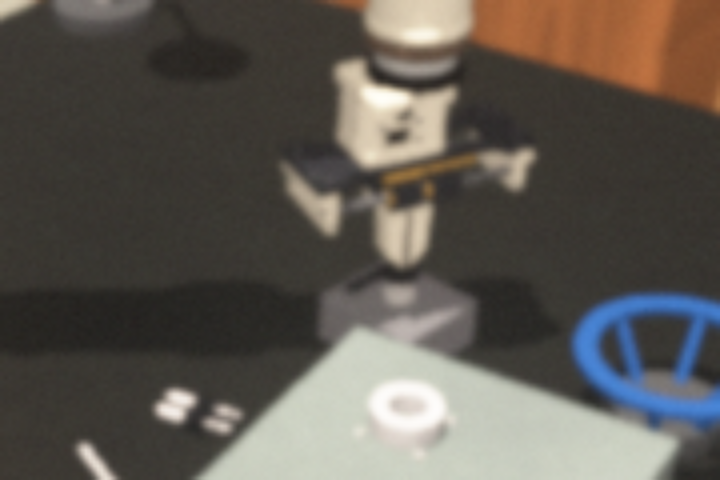

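The fingertips are right above the black head at about (400,270). Next I press in steps.

```bash
python3 -m inch '[0,0,0.008,0,0,0,1,0,0,0.012,0,0,0,1,0,0,0.016,0,0,0,1,0,0,0.018,0,0,0,1,0,0,0.018,0,0,0,1]'; python3 -m inch '[0,0,0.002,0,0,0,1,0,0,0.002,0,0,0,1]'
```

```text
t: 2.38
eef_pos: [446.2, 325.4, 82.9]
ee_rot: [3.141, -0.003, 1.047]
force: [1.5, 2.4, 4.0]
width: 0.007
t: 2.55
eef_pos: [446.2, 325.5, 82.2]
ee_rot: [3.141, -0.003, 1.047]
force: [0.8, 1.4, 12.2]
width: 0.005
```

12 N is well past the spring's 5 N, so the plunger is on its stop. I hold it there briefly.

```bash
python3 -m inch '[0,0,0.001,0,0,0,1,0,0,0.001,0,0,0,1,0,0,0.001,0,0,0,1]'; python3 -c "
from h import *
im=robot.read_camera('scene');cv2.imwrite('pics/s3.png',cv2.resize(im[80:200,260:440,::-1],None,fx=4,fy=4))"
python3 -m inch '[0,0,-0.04,0,0,0,1,0,0,-0.08,0,0,0,1,0,0,-0.12,0,0,0,1,0,0,-0.15,0,0,0,1,0,0,-0.15,0,0,0,0,0,0,-0.15,0,0,0,0]'; python3 -c "
from h import *
shift(480.5,-278.6,240,55)
im=robot.read_camera('scene');cv2.imwrite('pics/s4.png',cv2.resize(im[80:200,260:440,::-1],None,fx=4,fy=4))"
```

```text
t: 2.8
eef_pos: [446.3, 325.5, 82.0]
ee_rot: [3.14, -0.003, 1.047]
force: [-2.1, -0.5, 20.6]
width: 0.005
t: 3.35
eef_pos: [445.6, 324.1, 230.9]
ee_rot: [3.14, -0.002, 1.047]
force: [-0.1, -0.9, -1.1]
width: 0.105
t 3.35 pos [445.6 324.1 230.9] rpy [ 1.7992e+02 -9.0000e-02  5.9960e+01] F [-0.1 -0.9 -1.1] w 0.105
shift [-0.5043  0.3319 -0.0095] turn [ 0.07 -0.09  4.96] dist 0.604
```

View pics/s3.png

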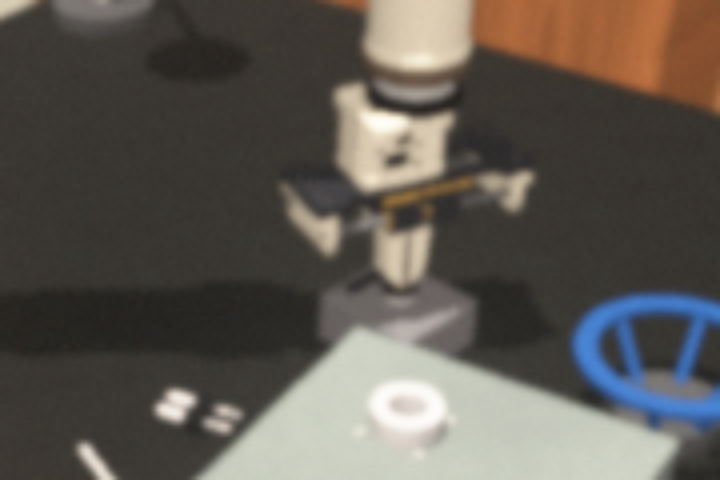

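View pics/s4.png

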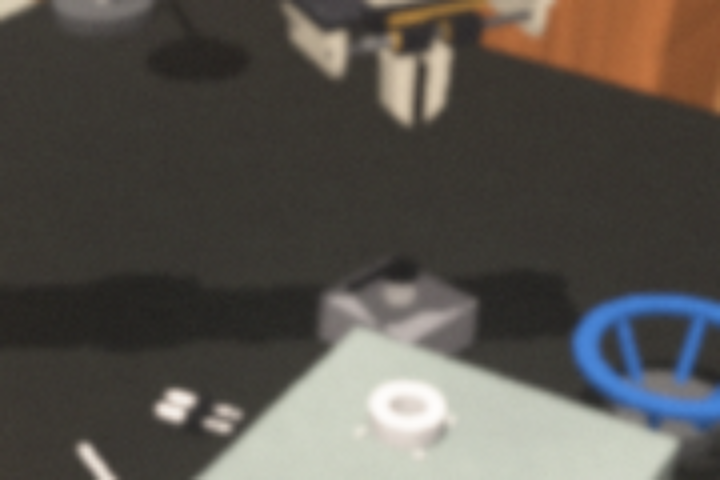

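The plunger went down (head at row 295, 20 N) and is up again (row 268). On the way to the rack I take a wrist view of the bush.

```bash
python3 -c "
from h import *
shift(650,40,265,55)"
```

```text
t 3.4 pos [444.7 323.4 229. ] rpy [-1.7999e+02  8.0000e-02  5.9970e+01] F [-0.4  0.4 -0.2] w 0.142
shift [-0.1426  0.3196 -0.0358] turn [-0.01  0.09  4.97] dist 0.352
```

```bash
python3 -m inch '[-0.04,0.08,-0.036,0,0,5,-1,-0.143,0.32,-0.036,0,0,5,-1,-0.143,0.32,-0.036,0,0,5,-1,-0.143,0.32,-0.036,0,0,5,-1,-0.143,0.32,-0.036,0,0,5,-1,-0.143,0.32,-0.036,0,0,5,-1,-0.143,0.32,-0.036,0,0,5,-1,-0.143,0.32,-0.036,0,0,5,-1]'; python3 -m inch '[0,0.03,0,0,0,0,-1,0,0.03,0,0,0,0,-1,0,0.03,0,0,0,0,-1,0,0.03,0,0,0,0,-1,0,0.03,0,0,0,0,-1]'; python3 -c "
from h import *
P=robot.camera_params('wrist');im=robot.read_camera('wrist');cv2.imwrite('pics/w2.png',im[:,:,::-1])
print(proj('wrist',[604.6,72.2,160],P))
np.save('w2.npy',P['cam_to_world'])
shift(480.5,-278.6,260,55)
"
```

```text
t: 4.07
eef_pos: [637.5, 55.0, 261.0]
ee_rot: [-3.137, 0.004, 0.96]
force: [0.7, 0.9, 0.1]
width: 0.723
t: 4.48
eef_pos: [661.4, 41.8, 262.4]
ee_rot: [-3.138, 0.002, 0.962]
force: [0.4, 1.0, -0.9]
width: 0.991
[307.77090837 118.46968816]
t 4.5333 pos [661.7  41.9 263. ] rpy [-1.7986e+02  5.0000e-02  5.5140e+01] F [-0.5 -0.9  0.2] w 1.0
shift [-0.3666  0.0345  0.0032] turn [-0.14  0.05  0.14] dist 0.368
```

View pics/w2.png

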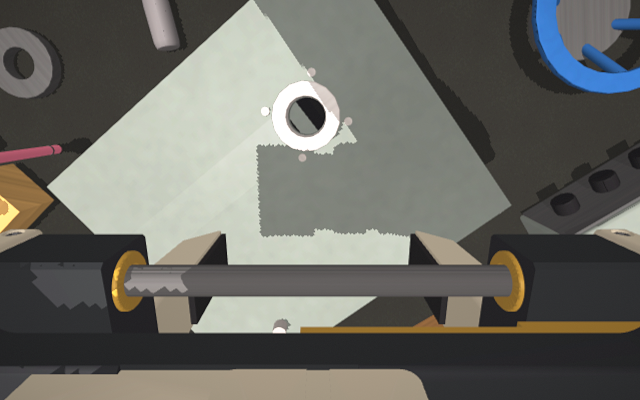

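The ring centre is near (306,115), against the predicted (308,118). I fit the bore and the ring more exactly.

```bash
python3 - <<'E'
from h import *
im=cv2.imread('pics/w2.png');P={'mtx':robot.camera_params('wrist')['mtx'],'cam_to_world':np.load('w2.npy')}
c=cv2.resize(im[70:165,255:360],None,fx=6,fy=6,interpolation=cv2.INTER_CUBIC)
g=cv2.medianBlur(cv2.cvtColor(c,cv2.COLOR_BGR2GRAY),5)
o=c.copy()
for lo,hi in[(95,140),(175,225)]:
    h=cv2.HoughCircles(g,cv2.HOUGH_GRADIENT,1.5,50,param1=120,param2=20,minRadius=lo,maxRadius=hi)
    for x,y,r in h[0][:2]:
        u,v=255+x/6-.42,70+y/6-.42;print(u,v,r/6,plane('wrist',u,v,160,P).round(1));cv2.circle(o,(int(x),int(y)),int(r),(0,0,255),1)
cv2.imwrite('pics/w2c.png',o)
t=cv2.imread('pics/top0.png');cv2.imwrite('pics/t2c.png',cv2.resize(t[158:190,264:300],None,fx=16,fy=16,interpolation=cv2.INTER_NEAREST))
E
```

```text
305.455 115.955 20.683332 [602.3  71.9 160. ]
297.205 131.705 17.058332 [607.7  60.9 160. ]
305.705 116.455 34.016666 [602.7  71.8 160. ]
319.205 106.455 31.241667 [602.5  83.3 160. ]
```

View pics/w2c.png

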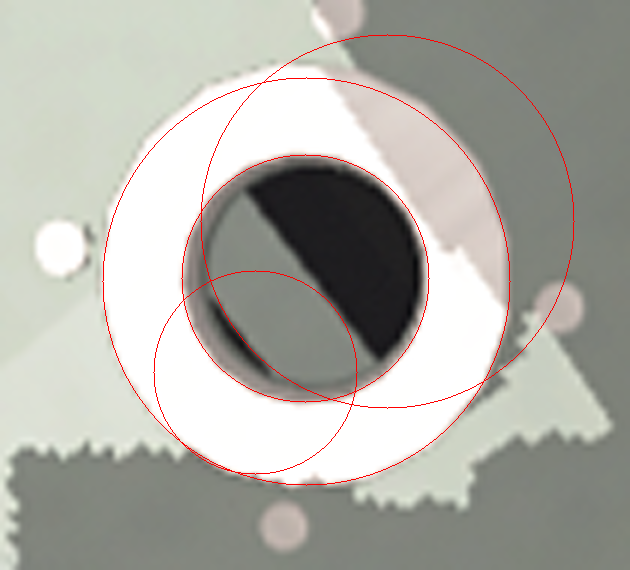

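View pics/t2c.png

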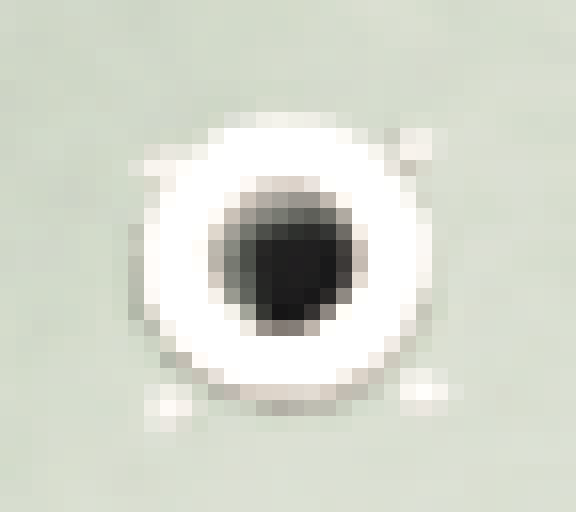

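The bore is at (602.3, 71.9) from the wrist view and about (602, 71) from the top view, so they agree. Next comes a wrist view of the probe head.

```bash
python3 -c "
from h import *
shift(525,-309,260,55)"
```

```text
t 4.5333 pos [661.7  41.9 263. ] rpy [-1.7986e+02  5.0000e-02  5.5140e+01] F [-0.5 -0.9  0.2] w 1.0
shift [-0.3661  0.0884  0.0031] turn [-0.14  0.05  0.14] dist 0.377
```

```bash
python3 -m inch '[-0.366,0.088,0.002,0,0,0,-1,-0.366,0.088,0.002,0,0,0,-1,-0.366,0.088,0.002,0,0,0,-1,-0.366,0.088,0.002,0,0,0,-1,-0.366,0.088,0.002,0,0,0,-1,-0.366,0.088,0.002,0,0,0,-1,-0.366,0.088,0.002,0,0,0,-1,-0.366,0.088,0.002,0,0,0,-1]'; python3 -m inch '[-0.05,0.01,0,0,0,0,-1,-0.05,0.01,0,0,0,0,-1,-0.05,0.01,0,0,0,0,-1,-0.05,0.01,0,0,0,0,-1,-0.05,0.01,0,0,0,0,-1]'; python3 -c "
from h import *
P=robot.camera_params('wrist');im=robot.read_camera('wrist');cv2.imwrite('pics/w3.png',im[:,:,::-1])
print(proj('wrist',[480.5,-278.6,150],P))
np.save('w3.npy',P['cam_to_world'])
shift(480.5,-278.6,240,55)
"
```

```text
t: 5.2
eef_pos: [540.0, -270.2, 262.7]
ee_rot: [3.141, -0.001, 0.962]
force: [1.1, 0.6, 0.9]
width: 1.002
t: 5.62
eef_pos: [521.5, -314.3, 262.4]
ee_rot: [-3.141, -0.001, 0.963]
force: [-0.1, 0.5, 0.3]
width: 0.999
[326.2794324  131.70721757]
t 5.6667 pos [ 521.7 -314.   262.3] rpy [-1.7997e+02 -7.0000e-02  5.5220e+01] F [ 0.7 -0.4 -0.8] w 1.002
shift [ 0.0056 -0.054   0.0223] turn [-0.03 -0.07  0.22] dist 0.059
```

View pics/w3.png

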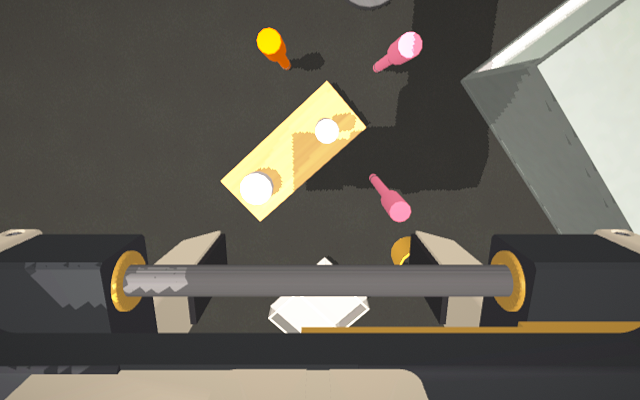

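The head at (326,131) is within 1 px of the prediction. The jaw axis (image-horizontal) runs clear of the pink and orange rods. Next I move over the head.

```bash
python3 -m inch '[0.0056,-0.054,0.02,0,0,0.2,-1,0.0056,-0.054,0.03,0,0,0.2,-1,0.0056,-0.054,0.062,0,0,0.2,-1,0.0056,-0.054,0.062,0,0,0.2,-1,0.0056,-0.054,0.062,0,0,0.2,-1,0.0056,-0.054,0.062,0,0,0.2,-1]'; python3 -c "
from h import *
P=robot.camera_params('wrist');im=robot.read_camera('wrist');cv2.imwrite('pics/w4.png',im[:,:,::-1])
print(proj('wrist',[480.5,-278.6,150],P))
shift(480.5,-278.6,130,55)
"
```

```text
t: 6.17
eef_pos: [480.9, -280.9, 201.5]
ee_rot: [3.14, -0.0, 0.958]
force: [0.3, -0.4, 0.8]
width: 0.999
[321.29215682 227.88257718]
t 6.2167 pos [ 481.2 -281.4  201.9] rpy [ 1.7985e+02 -3.0000e-02  5.4850e+01] F [ 0.2  0.1 -0.1] w 1.001
shift [ 0.0019 -0.0024  0.0719] turn [ 0.15 -0.03 -0.15] dist 0.072
```

View pics/w4.png

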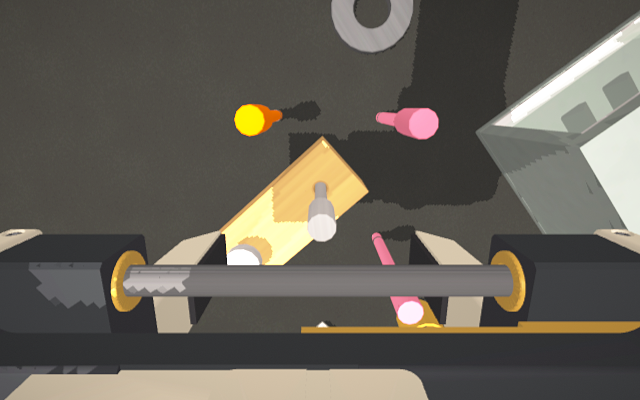

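The head at (322,228) matches the prediction of (321,228) and lies between the fingers. Now the descent.

```bash
python3 -m inch '[0.002,-0.002,0.015,0,0,0,-1,0.002,-0.002,0.03,0,0,0,-1,0.002,-0.002,0.045,0,0,0,-1,0.002,-0.002,0.06,0,0,0,-1,0.002,-0.002,0.071,0,0,0,-1,0.002,-0.002,0.071,0,0,0,-1,0.002,-0.002,0.071,0,0,0,-1]'; python3 -c "
from h import *
P=robot.camera_params('wrist');im=robot.read_camera('wrist');cv2.imwrite('pics/w5.png',im[:,:,::-1])
im=robot.read_camera('scene');cv2.imwrite('pics/s5.png',cv2.resize(im[150:330,140:340,::-1],None,fx=3,fy=3))
shift(480.5,-278.6,130,55)
"
```

```text
t: 6.8
eef_pos: [479.4, -278.7, 129.7]
ee_rot: [3.141, -0.0, 0.956]
force: [0.3, 1.0, 0.6]
width: 1.0
t 6.9 pos [ 479.9 -279.   130.5] rpy [ 1.7989e+02 -1.0000e-02  5.4790e+01] F [-0.2  0.5  0.2] w 0.998
shift [0.0007 0.0002 0.0005] turn [ 0.11 -0.01 -0.21] dist 0.001
```

View pics/w5.png

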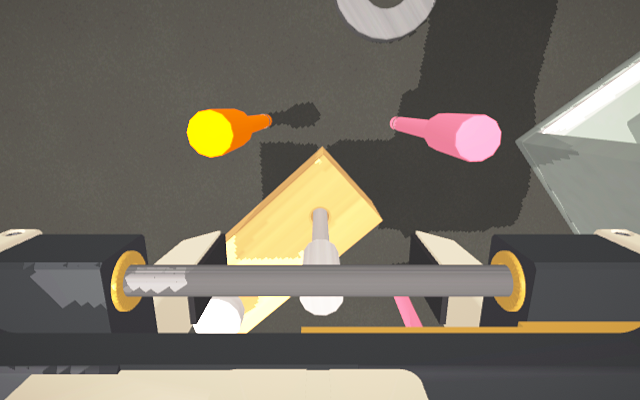

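View pics/s5.png

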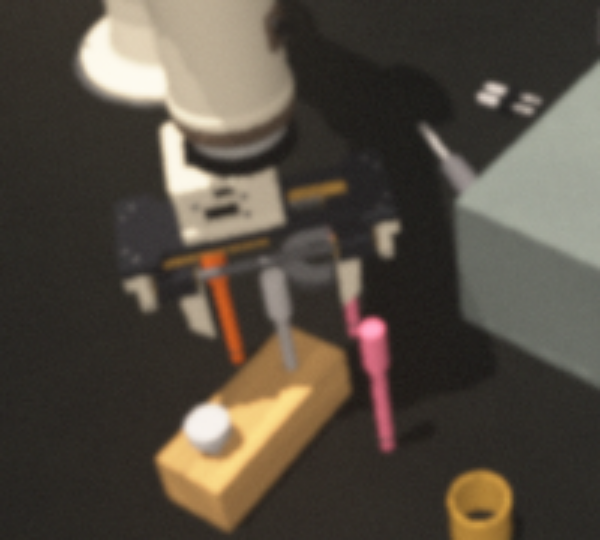

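The head is centred between the pads at (320,290) in the wrist view. Now I close.

```bash
python3 -m inch '[0,0,0,0,0,0,1,0,0,0,0,0,0,1,0,0,0,0,0,0,1,0,0,0,0,0,0,1,0,0,0,0,0,0,1,0,0,0,0,0,0,1,0,0,0,0,0,0,1,0,0,0,0,0,0,1]'; python3 -m inch '[0,0,0,0,0,0,1,0,0,0,0,0,0,1,0,0,0,0,0,0,1]'
```

```text
t: 7.57
eef_pos: [478.9, -278.4, 129.3]
ee_rot: [-3.142, -0.0, 0.956]
force: [-0.2, -0.2, -0.3]
width: 0.471
t: 7.82
eef_pos: [478.9, -278.4, 129.3]
ee_rot: [-3.141, 0.0, 0.956]
force: [-0.6, -0.6, 0.0]
width: 0.252
```

```bash
python3 -m inch '[0,0,0,0,0,0,1,0,0,0,0,0,0,1,0,0,0,0,0,0,1,0,0,0,0,0,0,1]'; python3 -c "
from h import *
shift(480.5,-278.6,130,55)"
```

```text
t: 8.15
eef_pos: [478.9, -278.5, 129.3]
ee_rot: [-3.142, 0.0, 0.956]
force: [0.4, 0.5, -0.8]
width: 0.19
t 8.15 pos [ 478.9 -278.5  129.3] rpy [-180.      0.     54.79] F [ 0.4  0.5 -0.8] w 0.19
shift [ 0.0008  0.0013 -0.0007] turn [-0.    0.   -0.21] dist 0.002
```

Width 0.19 is about 17.5 mm, so the 18 mm head is gripped. Now straight up.

```bash
python3 -m inch '[0,0,-0.01,0,0,0,1,0,0,-0.025,0,0,0,1,0,0,-0.04,0,0,0,1,0,0,-0.06,0,0,0,1,0,0,-0.09,0,0,0,1,0,0,-0.125,0,0,0,1,0,0,-0.16,0,0,0,1,0,0,-0.19,0,0,0,1]'; python3 -m inch '[0,0,0,0,0,0,1,0,0,0,0,0,0,1,0,0,0,0,0,0,1]';python3 -c "
from h import *
im=robot.read_camera('scene');cv2.imwrite('pics/s6.png',cv2.resize(im[100:330,140:440,::-1],None,fx=2.5,fy=2.5))
P=robot.camera_params('wrist');im=robot.read_camera('wrist');cv2.imwrite('pics/w6.png',im[:,:,::-1]);np.save('w6.npy',P['cam_to_world'])
shift(602.3,71.6,320,55)"
```

```text
t: 8.82
eef_pos: [478.9, -278.5, 322.6]
ee_rot: [3.14, -0.0, 0.956]
force: [0.4, -0.6, -0.2]
width: 0.189
t: 9.07
eef_pos: [478.5, -278.2, 319.2]
ee_rot: [-3.141, 0.0, 0.956]
force: [0.3, 0.1, -0.6]
width: 0.19
t 9.1667 pos [ 478.  -278.   317.8] rpy [-1.7983e+02  2.0000e-02  5.4790e+01] F [ 0.3  0.4 -0.8] w 0.192
shift [ 0.3573 -0.1    -0.002 ] turn [-0.17  0.02 -0.21] dist 0.371
```

View pics/s6.png

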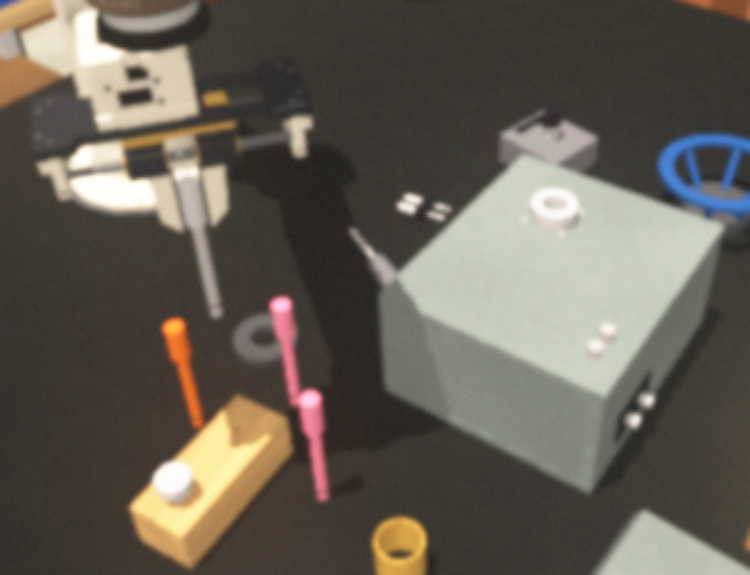

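View pics/w6.png

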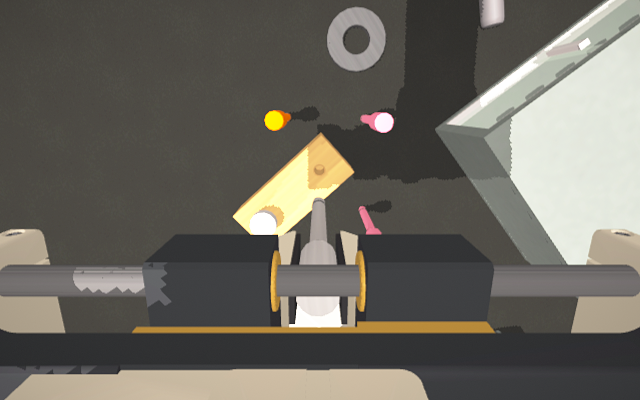

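The probe is out of its socket; the pin and the look-alikes stand undisturbed. In the wrist view the tip is at (318,200). I carry it over the bush with the tip at about z=200 and check the tilt there.

```bash
python3 -m inch '[0.03,-0.01,0,0,0,0,1,0.08,-0.022,0,0,0,0,1,0.12,-0.034,0,0,0,0,1,0.16,-0.045,0,0,0,0,1,0.2,-0.056,0,0,0,0,1,0.24,-0.067,0,0,0,0,1,0.28,-0.079,0,0,0,0,1,0.31,-0.088,-0.002,0,0,0,1]'; python3 -m inch '[0.015,-0.004,0,0,0,0,1,0.03,-0.008,0,0,0,0,1,0.03,-0.008,0,0,0,0,1,0.03,-0.008,0,0,0,0,1,0.03,-0.008,0,0,0,0,1]';python3 -c "
from h import *
im=robot.read_camera('scene');cv2.imwrite('pics/s7.png',cv2.resize(im[100:250,260:460,::-1],None,fx=3.5,fy=3.5))
P=robot.camera_params('wrist');im=robot.read_camera('wrist');cv2.imwrite('pics/w7.png',im[:,:,::-1]);np.save('w7.npy',P['cam_to_world'])
s=robot.state();r=R.from_euler('xyz',s['ee_rot']);z=r.apply([0,0,1])
tip=s['eef_pos']+119.3*z;print('tip nominal',tip.round(1),'px',proj('wrist',tip,P).round(1), 'bush px',proj('wrist',[602.3,71.6,160],P).round(1),'scene',proj('scene',tip).round(1),proj('scene',[602.3,71.6,160]).round(1))
shift(602.3,71.6,320,55)"
```

```text
t: 9.83
eef_pos: [585.0, 27.6, 319.2]
ee_rot: [-3.138, 0.002, 0.956]
force: [1.1, -1.2, -0.8]
width: 0.192
t: 10.25
eef_pos: [595.9, 52.9, 320.2]
ee_rot: [-3.14, 0.002, 0.955]
force: [1.5, 0.6, -0.1]
width: 0.195
tip nominal [596.   52.3 201.5] px [318.5 201. ] bush px [339.9 182.4] scene [356.5 169.9] [361.5 180.2]
t 10.35 pos [596.2  52.4 320.8] rpy [-1.7998e+02  8.0000e-02  5.4630e+01] F [ 0.2 -0.4 -0.8] w 0.19
shift [ 0.0192 -0.0061  0.0008] turn [-0.02  0.08 -0.37] dist 0.02
```

View pics/s7.png

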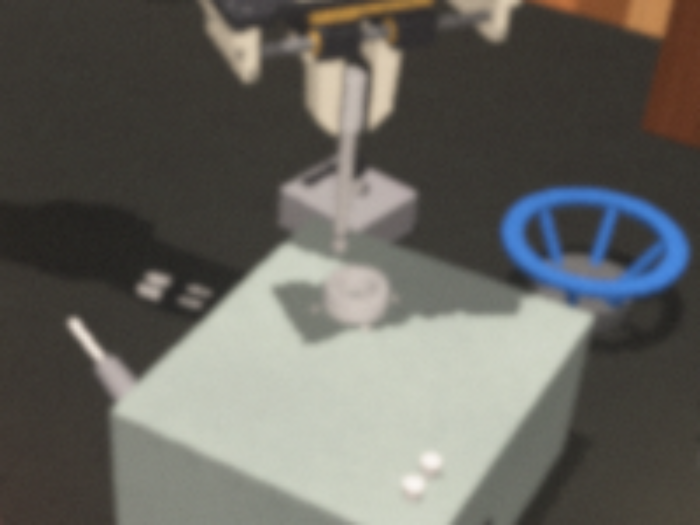

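View pics/w7.png

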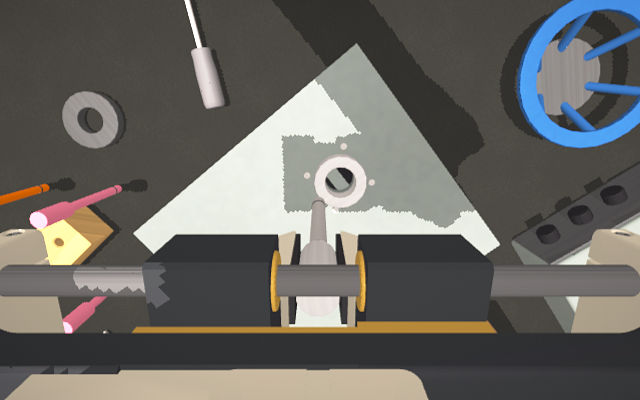

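Bush at (340,181) in the wrist view, as predicted (339.9,182.4). I check the tip end against the nominal (318.5,201).

```bash
python3 - <<'E'
from h import *
im=cv2.imread('pics/w7.png');P={'mtx':robot.camera_params('wrist')['mtx'],'cam_to_world':np.load('w7.npy')}
s=robot.state();r=R.from_euler('xyz',s['ee_rot'])
k=8;o=cv2.resize(im[150:240,285:375],None,fx=6,fy=6,interpolation=cv2.INTER_NEAREST)
def ring(c,rad,col):
    a=np.linspace(0,2*np.pi,40);pts=[((proj('wrist',np.array(c)+rad*np.array([np.cos(t),np.sin(t),0]),P)-[285,150]+.5)*6).astype(int) for t in a]
    cv2.polylines(o,[np.array(pts)],True,col,1)
tip=s['eef_pos']+119.3*r.apply([0,0,1])
ring(tip,5,(0,0,255));ring([602.3,71.6,160],14,(0,255,0));ring([602.3,71.6,160],24,(0,255,0))
cv2.imwrite('pics/w7c.png',o)
E
```

```text
(no output)
```

View pics/w7c.png

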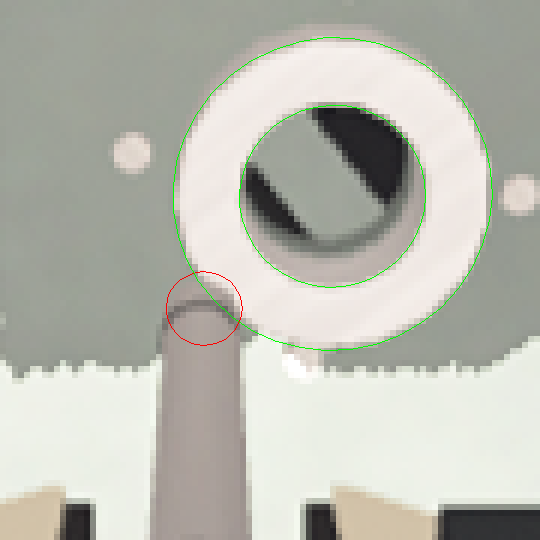

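```bash
python3 - <<'E'
from h import *
im=cv2.imread('pics/w7.png')
o=cv2.resize(im[190:215,300:340],None,fx=18,fy=18,interpolation=cv2.INTER_CUBIC)
o=cv2.convertScaleAbs(o,alpha=1.6,beta=-120)
cv2.imwrite('pics/w7d.png',o)
print(cv2.cvtColor(im,cv2.COLOR_BGR2GRAY)[190:212,306:332])
E
```

```text
[[158 158 159 159 159 160 161 161 160 164 233 239 237 236 235 235 235 237
  237 238 234 188 177 176 167 150]
 [157 158 159 160 160 161 161 161 160 155 223 236 236 235 234 236 237 236
  236 237 237 213 179 178 181 177]
 [158 157 156 159 159 161 161 161 160 156 204 233 236 235 235 237 236 236
  235 234 235 232 207 181 177 181]
 [158 158 157 158 159 159 160 161 161 159 175 223 235 236 236 236 235 235
  234 234 235 236 232 202 180 179]
 [158 158 158 158 159 159 159 161 161 160 155 177 232 237 236 235 234 234
  234 234 235 236 237 232 215 189]
 [157 157 156 158 158 159 160 160 160 160 159 153 213 235 236 234 232 233
  234 235 235 236 237 239 237 227]
 [158 156 156 158 159 159 159 159 160 159 160 159 174 209 226 234 234 234
  234 235 235 237 238 239 240 240]
 [158 158 157 158 158 158 159 159 159 160 162 164 162 171 187 208 227 235
  235 235 236 237 238 239 239 239]
 [157 158 157 157 157 159 159 160 159 160 163 167 166 165 162 165 186 218
  235 237 237 238 238 238 237 236]
 [158 157 158 157 157 158 159 158 158 162 165 157 155 154 164 162 157 173
  235 239 238 238 237 237 235 234]
 [159 158 
[... 598 characters left out ...]
62 160 161
  143 148 154 148 228 236 220 223]
 [156 157 157 158 161 139 150 158 159 161 164 166 167 165 164 162 161 161
  153 141 149 215 242 241 230 232]
 [155 156 158 159 160 131 148 158 160 161 163 165 167 165 164 162 161 160
  151 185 219 242 242 241 242 244]
 [155 156 157 158 159 136 148 157 160 161 164 166 167 166 164 162 161 159
  149 211 242 242 240 240 241 242]
 [156 157 157 156 155 197 160 156 159 161 163 165 166 166 164 162 162 159
  149 217 240 240 240 240 240 240]
 [153 154 153 151 218 235 169 155 160 161 163 166 166 164 164 162 161 159
  149 221 240 240 240 240 240 239]
 [224 163 213 222 245 236 168 155 160 161 163 165 166 166 163 162 160 159
  149 221 240 240 240 239 240 239]]
```

View pics/w7d.png

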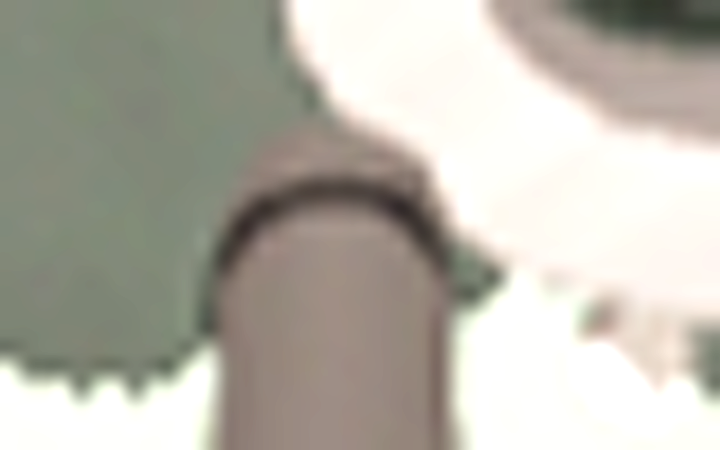

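```bash
python3 - <<'E'
from h import *
im=cv2.imread('pics/w6.png')
o=cv2.resize(im[185:235,295:345],None,fx=11,fy=11,interpolation=cv2.INTER_CUBIC)
cv2.imwrite('pics/w6d.png',cv2.convertScaleAbs(o,alpha=1.4,beta=-30))
E
```

```text
(no output)
```

View pics/w6d.png

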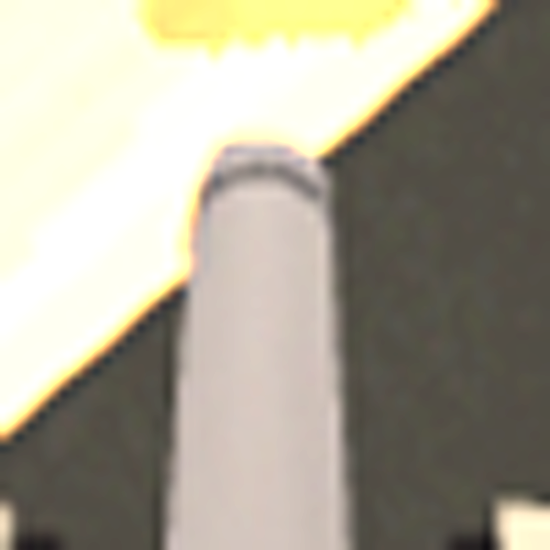

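The tip has a chamfer beyond the dark ring. Its end agrees with the nominal tip within about 1 px, so the rod is upright. Next I centre over the bore.

```bash
python3 -m inch '[0.01,-0.003,0,0,0,0,1,0.0185,-0.006,0,0,0,0,1,0.0185,-0.006,0,0,0,0,1,0.0185,-0.006,0,0,0,0,1,0.0185,-0.006,0,0,0,0,1,0.0185,-0.006,0,0,0,0,1]';python3 -c "
from h import *
P=robot.camera_params('wrist');im=robot.read_camera('wrist');im=im[:,:,::-1].copy()
s=robot.state();r=R.from_euler('xyz',s['ee_rot']);z=r.apply([0,0,1])
tip=s['eef_pos']+119.3*z;print('tip nominal',tip.round(1),'px',proj('wrist',tip,P).round(1), 'bush px',proj('wrist',[602.3,71.6,160],P).round(1))
o=cv2.resize(im[150:240,270:370],None,fx=6,fy=6)
for c,rad,col in [(tip,5,(0,0,255)),([602.3,71.6,160],14,(0,255,0)),([602.3,71.6,160],24,(0,255,0))]:
    pts=[((proj('wrist',np.array(c)+rad*np.array([np.cos(t),np.sin(t),0]),P)-[270,150]+.5)*6).astype(int) for t in np.linspace(0,6.28,40)]
    cv2.polylines(o,[np.array(pts)],True,col,1)
cv2.imwrite('pics/w8.png',o)
shift(602.3,71.6,220,55)"
```

```text
t: 10.85
eef_pos: [602.3, 72.9, 321.3]
ee_rot: [3.142, 0.0, 0.956]
force: [-0.1, -0.7, -0.0]
width: 0.187
tip nominal [602.3  72.8 202. ] px [318.3 200.7] bush px [317.1 189.3]
t 10.9 pos [602.3  72.9 321.3] rpy [1.800e+02 2.000e-02 5.477e+01] F [-1.1 -1.  -1.1] w 0.19
shift [-0.001   0.0007  0.1013] turn [ 0.    0.02 -0.23] dist 0.101
```

View pics/w8.png

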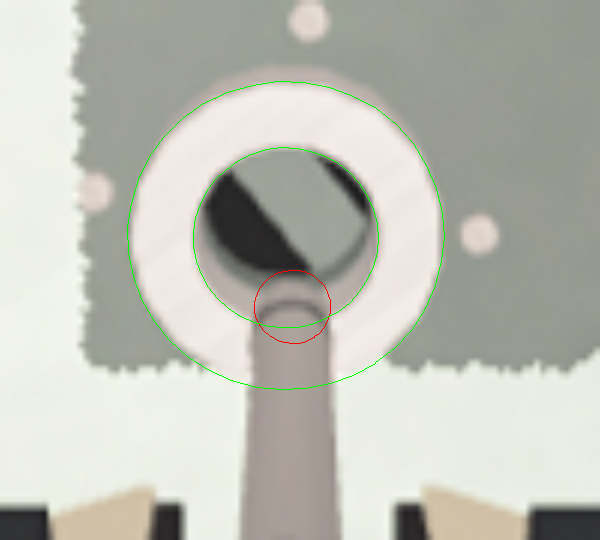

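The model rings fit the bush and the tip. I lower it to just above the mouth (tip about 4 mm over), with the 1 mm correction, and check again.

```bash
python3 -m inch '[-0.001,0.001,0.008,0,0,0,1,-0.001,0.001,0.018,0,0,0,1,-0.001,0.001,0.028,0,0,0,1,-0.001,0.001,0.037,0,0,0,1,-0.001,0.001,0.037,0,0,0,1,-0.001,0.001,0.037,0,0,0,1,-0.001,0.001,0.037,0,0,0,1]';cat > chk.py <<'E'
from h import *
import sys
P=robot.camera_params('wrist');im=robot.read_camera('wrist');im=im[:,:,::-1].copy()
s=robot.state();r=R.from_euler('xyz',s['ee_rot']);z=r.apply([0,0,1])
tip=s['eef_pos']+119.3*z;print('tip nominal',tip.round(1))
B=[602.3,71.6,160]
def draw(n,P,im,x,y,w,h,k,f):
    o=cv2.resize(im[y:y+h,x:x+w],None,fx=k,fy=k)
    for c,rad,col in [(tip,5,(0,0,255)),(B,14,(0,255,0)),(B,24,(0,255,0))]:
        pts=[((proj(n,np.array(c)+rad*np.array([np.cos(t),np.sin(t),0]),P)-[x,y]+.5)*k).astype(int) for t in np.linspace(0,6.28,40)]
        cv2.polylines(o,[np.array(pts)],True,col,1)
    cv2.imwrite(f,o)
draw('wrist',P,im,270,150,100,90,6,f'pics/w{sys.argv[1]}.png')
im=robot.read_camera('scene')[:,:,::-1].copy()
draw('scene',robot.camera_params('scene'),im,310,120,100,90,6,f'pics/s{sys.argv[1]}.png')
shift(602.3,71.6,220,55)
E
python3 chk.py 9
```

```text
t: 11.48
eef_pos: [602.7, 71.9, 284.3]
ee_rot: [-3.141, -0.0, 0.956]
force: [-0.4, -0.1, 0.4]
width: 0.188
tip nominal [603.   72.  165.3]
t 11.5833 pos [602.9  72.  284.8] rpy [ 1.7996e+02 -4.0000e-02  5.4790e+01] F [ 0.2  1.  -0.8] w 0.19
shift [-0.0007 -0.0003  0.0648] turn [ 0.04 -0.04 -0.21] dist 0.065
```

View pics/w9.png

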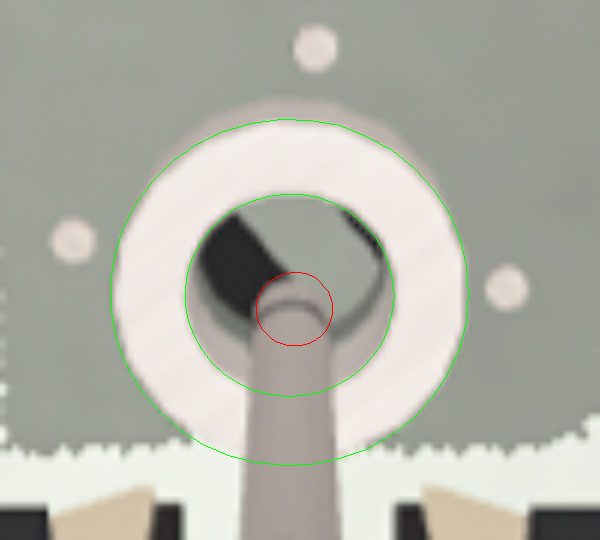

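View pics/s9.png

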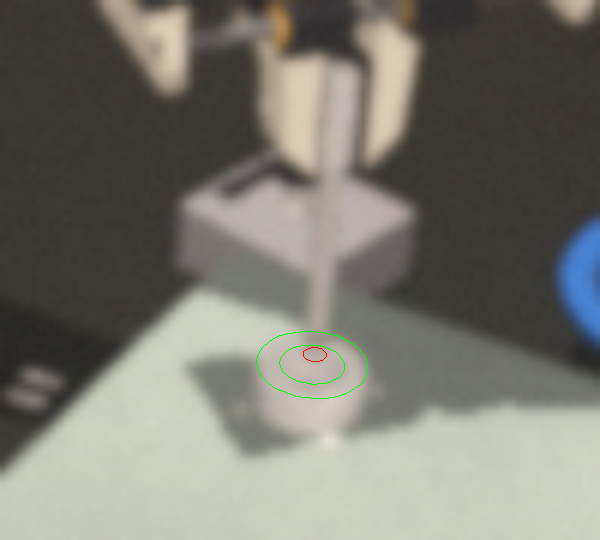

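In both views the tip stands in the middle of the mouth, within about 1 mm. I lower it straight to 60 mm depth in two stages.

```bash
python3 -m inch '[-0.0005,0,0.004,0,0,0,1,-0.0005,0,0.009,0,0,0,1,-0.0005,0,0.014,0,0,0,1,-0.0005,0,0.019,0,0,0,1,-0.0005,0,0.024,0,0,0,1,-0.0005,0,0.028,0,0,0,1,-0.0005,0,0.03,0,0,0,1,-0.0005,0,0.03,0,0,0,1]';python3 chk.py 10
```

```text
t: 12.25
eef_pos: [601.9, 71.4, 253.4]
ee_rot: [-3.141, 0.001, 0.956]
force: [-0.5, 0.4, -0.7]
width: 0.192
tip nominal [602.   71.5 134.6]
t 12.35 pos [602.3  71.5 254.3] rpy [-180.      0.     54.79] F [ 0.4 -0.3 -0.1] w 0.19
shift [ 0.0001 -0.0001  0.0343] turn [-0.    0.   -0.21] dist 0.034
```

View pics/w10.png

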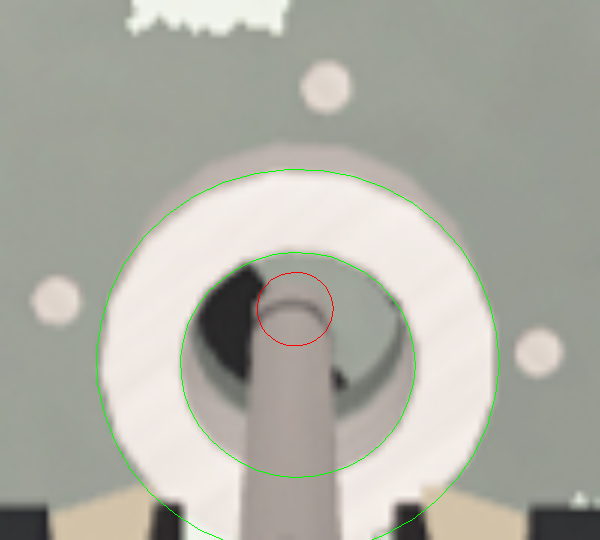

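View pics/s10.png

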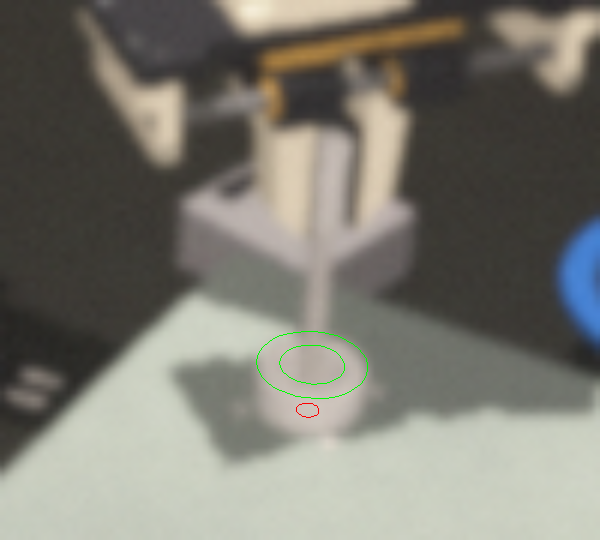

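The rod is clear all round in the bore and the forces are at noise level. Down the remaining 34 mm.

```bash
python3 -m inch '[0,0,0.005,0,0,0,1,0,0,0.01,0,0,0,1,0,0,0.015,0,0,0,1,0,0,0.02,0,0,0,1,0,0,0.025,0,0,0,1,0,0,0.03,0,0,0,1,0,0,0.034,0,0,0,1,0,0,0.034,0,0,0,1]';python3 -m inch '[0,0,0,0,0,0,1,0,0,0,0,0,0,1,0,0,0,0,0,0,1,0,0,0,0,0,0,1,0,0,0,0,0,0,1,0,0,0,0,0,0,1]'; python3 chk.py 11; python3 -c "
from h import *
im=robot.read_camera('top');cv2.imwrite('pics/t11.png',im[:,:,::-1]);print(robot.state()['eef_pos'])"
```

```text
t: 13.02
eef_pos: [601.6, 71.4, 219.0]
ee_rot: [-3.14, 0.001, 0.956]
force: [0.3, 0.6, -0.8]
width: 0.189
t: 13.52
eef_pos: [602.3, 71.5, 220.5]
ee_rot: [3.141, -0.0, 0.956]
force: [0.7, -0.1, 0.3]
width: 0.192
tip nominal [602.4  71.5 101.2]
t 13.6167 pos [602.3  71.4 220.4] rpy [ 1.800e+02 -1.000e-02  5.479e+01] F [ 0.1  0.  -0.3] w 0.19
shift [ 0.0001 -0.0001  0.0004] turn [ 0.   -0.01 -0.21] dist 0.0
[602.30097562  71.44360082 220.38504843]
```

View pics/w11.png

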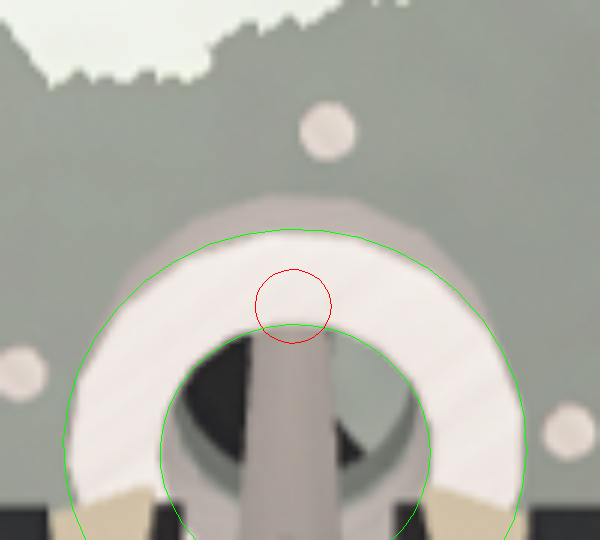

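View pics/t11.png

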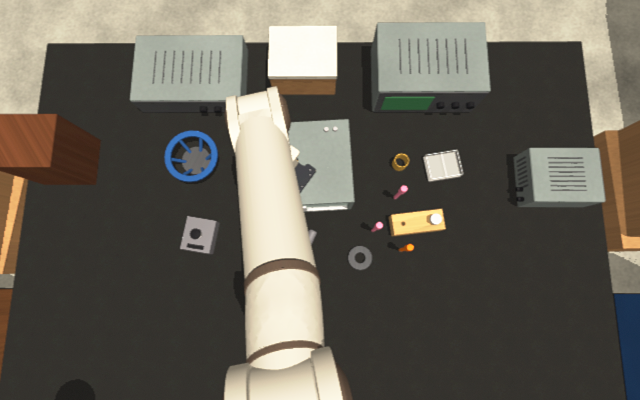

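The stem is in the middle of the bore, with an even gap left and right and the tip at z≈101 (59 mm deep). The bystanders seen from above stand where they were, and the arm is at rest. I hand in now.

```bash
python3 -c "
from plant import robot
print(robot.hand_in());s=robot.state();print(s['t'],s['eef_pos'],s['force'],s['width'])"
```

```text
the job is handed in; nothing more can be done
None
the job is handed in; nothing more can be done
```

I pressed the plunger to its stop and let it come up again. The wrist read about 20 N at the stop, and the scene view showed the head back up. I then took the grey probe rod by its head, lifted it out of the rack and lowered it through the guide bush. The job was handed in at about 13.7 s with the rod still held.

**Last checks:**
- **Depth and centring:** the tip is at z ≈ 101 mm, about 59 mm below the mouth. It is within about 1 mm of the bore axis I measured at (602.3, 71.6). That tip position is worked out from the arm's pose, because the tip cannot be seen inside the box.
- **Upright and free:** the tool is vertical to within 0.1°. The wrist view shows a clear gap on both sides of the stem, and the wrist force stayed at noise level on the way down.
- **Grip:** the opening is 0.19, about 17.5 mm on the 18 mm head.
- **Bystanders:** the pin, basket, ring, brass coil former, tray and look-alikes looked unmoved in the last top view. The arm hid the plug pair and most of the screwdriver there; in a scene view taken before the descent they looked unmoved.

**Differences:** my first estimate of the bore from the top camera was 2 to 3 mm off along x. A closer re-read of that picture agreed with the wrist view to about 1 mm, and I used the wrist view's value. No check failed.

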